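Kit the parts for one loudspeaker

TASK

Lay out the parts kit for the next loudspeaker: put the copper coil flat in the round nest and the terminal plate flat inside the square nest with its posts up, and stand the two aluminium tubes upright over the wooden posts, down on their bases, the longer tube on the taller post and the shorter tube on the shorter post. Leave the wax tin where it stands.

Things in the scene. Friction and masses are not known exactly. Their poses are not given: they have to be found in the camera images.
- coil: Loose crossover coil: white flanged spool wound with copper, round, 58 mm diameter, 22 mm high, about 0.16 kg. Lies flat, hole axis upright. Origin: centre of its underside; z up along its axis.
- terminal_plate: Loose terminal plate, about 0.07 kg: black square plate 62 x 62 mm, 3 mm thick, lying flat, with two pale upright posts, each 13 mm in diameter, reaching 24 mm above its underside, centred 13 mm either side of the middle along the plate's y axis (39 mm over both). Origin: centre of its underside; x and y along its sides, z up.
- long_tube: Loose aluminium port tube standing upright, the longer of two: 56 mm outside diameter, about 41 mm clear bore right through, 110 mm long, about 0.13 kg. Origin: centre of its lower end; z up along it.
- short_tube: Loose aluminium port tube standing upright, the shorter of two: 52 mm outside diameter, about 41 mm clear bore right through, 85 mm long, about 0.13 kg. Origin: centre of its lower end; z up along it.
- round_nest: Fixed round plywood nest, 96 mm diameter, 14 mm high, with a round recess 74 mm in diameter and 6 mm deep (cork-covered floor 8 mm above its underside). Origin: centre of its underside on the table; z up.
- square_nest: Fixed square plywood nest, 100 x 100 mm, 14 mm high, with a square recess 78 x 78 mm and 6 mm deep (cork-covered floor 8 mm above its underside). Origin: centre of its underside on the table; x and y along its sides, z up. The terminal plate may sit in it in any of the four quarter turns.
- tall_post: Fixed stand with the taller post: round plywood base 88 mm diameter and 10 mm thick, with a pale wooden post 22 mm in diameter at its centre, its domed tip 85 mm above the table. Origin: centre of the base's underside; z up.
- short_post: Fixed stand with the shorter post: round plywood base 88 mm diameter and 10 mm thick, with a pale wooden post 22 mm in diameter at its centre, its domed tip 45 mm above the table. Origin: centre of the base's underside; z up.
- wax_tin: Loose wax tin standing among the parts, to be left alone: tan tin with a black lid, 67 mm diameter, 64 mm high. Origin: centre of its underside.
There are look-alikes about, which are no part of the job. What is shaped like the long_tube but purple or red is not meant. Leave any blue or yellow look-alike of the round_nest alone.

How it is judged:
By the outcome, as a careful person would: the job done as asked, in the order asked, and still so for the second after the job is handed in, with the robot touching nothing.
It also fails if it takes over 112 s, if anything falls off the work surface, if the arm or the gripper's body presses on something with over 40 N, if the wrist force passes 120 N, or if a joint passes its speed limit or range.

ROBOT

A 6-joint arm with a two-finger parallel gripper is mounted at the origin on the work surface; the furniture and walls round the work are solid. World frame = base frame: x ahead of the robot, y to its left, z up, the work surface at z = 0. Lengths are in m, angles in rad, forces in N, time in s.
With the tool pointing down it reaches from about 0.225 to 0.875 m from the base axis. Payload 3.4 kg.
Tool frame: the origin (TCP) lies on the centre line of the jaws, within the pads' length; the fingertips stand 17 mm ahead of it and the grasp point (between the pads) lies 2 mm behind it (manip.finger_overhang is the distance from the TCP to the fingertips, in m); y points along the fingers, x is the direction in which the jaws open and shut, and the axes are right-handed (so a half turn about y gives the same grasp; the last joint's range is limited). The gripper opens to 85 mm and grips with 20 to 120 N. Pads are 22 mm wide; open, the fingers measure 114 mm over their backs; the gripper's body (76 mm by 85 mm) begins 54 mm behind the grasp point. The pads swing forward as they close: fully open they stand 13 mm farther back than shut.
Start: joints at [1.151, 0.276, 1.505, -0, 1.361, -0.121], TCP at [0.169, 0.55, 0.212] pointing down, gripper open.
Joint ranges: [-2.89, 2.89], [-0.75, 2.08], [0.22, 2.7], [-1.18, 4.32], [0.11, 2.71], [-2.7, 2.7]. Speed limits (rad/s): [2.57, 2.57, 3.14, 3.14, 3.14, 3.14].

INTERFACE

Orientations are given as a unit quaternion [w, x, y, z].
In Python, from rig import manip gives the robot as it stands.
- The arm moves only by the tool arm_command, never from a script. Its argument "commands" is a list of rows, each a list of 3 entries, a list of its own where there are three numbers: the finger opening in cm, from 0 to 8.54, then the shift along the world's x, y, z in cm, then the turn about the world's z in rad. A call has 1 to 12 rows; each row shifts and turns the commanded pose from where the row before left it; what a row does not reach is not made up. A row lasts 1/10 s, in which the tool goes at most 50 mm and 8.59 degrees, less where a joint would pass 70% of its speed; a pose out of reach is approached as far as the arm can. A call with a gripper value outside its range is refused whole. The fingers move at their own pace and stop on an object; "grip_force" is the grip in N (left out, the last holds). Time passes only in rows, so rows that do not move let the fingers close. It gives the time, the measured TCP pose, the force and the opening at its end, in the units of the state.
- manip.get_state(): the state, without advancing time (a new reading comes with each control period).
- manip.get_image(name): name is "side" or "top"; returns a dict with "pixels" (420x560x3 uint8, red, green, blue), "range_z" (420x560 float32, m along the optical axis (not along the pixel's ray), 0 where there is no reading), "intrinsics" (3x3 intrinsics, pixels), "k1" (the pictures are not rectified: a ray, as slopes to the right and down, at radius r is drawn at 1 + k1 r^2 times it, then the intrinsics apply), "R" (3x3) and "t" (3): a world point X has camera coordinates R X + t. Camera axes: x right, y down, z forward; pixel columns grow to the right and rows downward; lengths in m; the calibration is good to about 2 mm. A picture is of the moment at which its call begins.
- manip.sign_off(): hands the job in, once; it reports no verdict.
The state is a dict: "clock": time; "qpos": joint angles; "qd": joint speeds; "effort": joint torques, N m; "position": TCP position; "ee_rot": TCP orientation; "contact_force": force on the tool from outside, world axes, zero at the start; "moment": the same for the moment, N m; "width": finger opening in m.
Only numpy, scipy, OpenCV 4.12 (cv2) and the standard library are available. Lean on these libraries where they do the work, as an engineer would, in place of code of your own. Each camera call takes 0.05 s, during which the arm holds its last target.

## Working session

There is one attempt and no reset: what is moved stays moved. The work goes in short steps, Python scripts to look and compute and a tool call to move; the robot and the scene stay as the last step left them, time stands still between calls to the robot, and variables do not carry over. Pictures are saved under pics/ and viewed, and the job is handed in when it is done.

Besides the shell and the picture viewer there is one more tool, called after "Request:" as name(argument=value, ...) on one line, values as JSON. arm_command: Moves the arm, as the interface text tells. Its arguments: {"type":"object","properties":{"commands":{"type":"array"},"grip_force":{"type":"number"}},"required":["commands"]}

```bash
mkdir -p pics; ls
cat > h.py <<'E'
import numpy as np, cv2
from rig import manip
def grab(n):
    d=manip.get_image(n); return d
def save(d,name): cv2.imwrite('pics/'+name+'.png',d['pixels'][:,:,::-1])
def ray(d,u,v):
    K=np.array(d['intrinsics']);k=d['k1']
    x=(u-K[0,2])/K[0,0];y=(v-K[1,2])/K[1,1]
    p=cv2.undistortPoints(np.array([[[float(u),float(v)]]]),K,np.array([k,0,0,0.]))[0,0]
    R=np.array(d['R']);t=np.array(d['t'])
    return -R.T@t, R.T@np.array([p[0],p[1],1.0])
def onz(d,u,v,z):
    c,r=ray(d,u,v); return c+r*(z-c[2])/r[2]
def cloud(d):
    K=np.array(d['intrinsics']);h,w=d['range_z'].shape
    uu,vv=np.meshgrid(np.arange(w),np.arange(h))
    p=cv2.undistortPoints(np.stack([uu,vv],-1).reshape(-1,1,2).astype(float),K,np.array([d['k1'],0,0,0.])).reshape(h,w,2)
    z=d['range_z'];P=np.dstack([p[...,0]*z,p[...,1]*z,z])
    return (P-np.array(d['t']))@np.array(d['R'])
E
python3 - <<'E'
from h import *
import pickle
for n in('top','side'):
    d=grab(n);save(d,n+'0');pickle.dump(d,open(n+'0.pkl','wb'))
    print(n,d['intrinsics'],d['k1'],-np.array(d['R']).T@d['t'],(d['range_z']>0).mean())
s=manip.get_state();print(s)
E
```

```text
pics
top [[519.64548738   0.         269.49633528]
 [  0.         519.64548738 215.00121425]
 [  0.           0.           1.        ]] -0.17292040441538273 [0.42497244 0.08801591 1.51734659] 0.9957397959183674
side [[455.20739388   0.         277.40102764]
 [  0.         455.20739388 204.47556733]
 [  0.           0.           1.        ]] -0.06458387391015334 [ 0.33444443 -0.91409076  0.88341259] 0.9960374149659864
{'clock': 0.1, 'qpos': array([ 1.15103738e+00,  2.76540948e-01,  1.50595508e+00, -1.24705966e-05,
        1.36071116e+00, -1.20980918e-01]), 'qd': array([-0.0016861 , -0.00131065, -0.00464148, -0.00072206, -0.00043629,
       -0.00158841]), 'effort': array([ 2.16517416e-03, -4.17698550e+01, -2.46404314e+01, -8.26130963e-05,
        5.73782439e-03,  1.24366416e-06]), 'position': array([0.16905549, 0.54908584, 0.2114415 ]), 'ee_rot': array([-0.56856244,  0.56913227,  0.41952006, -0.42050937]), 'contact_force': array([ 0.1628051 , -0.54076682, -0.31908904]), 'moment': array([-0.00609394,  0.00266379,  0.00309483]), 'width': 0.08571252349093442}
```

View pics/top0.png

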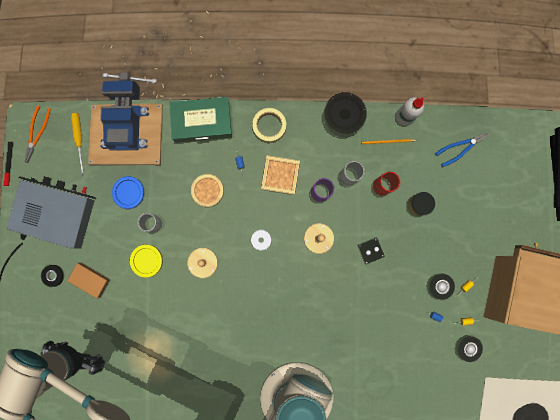

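View pics/side0.png

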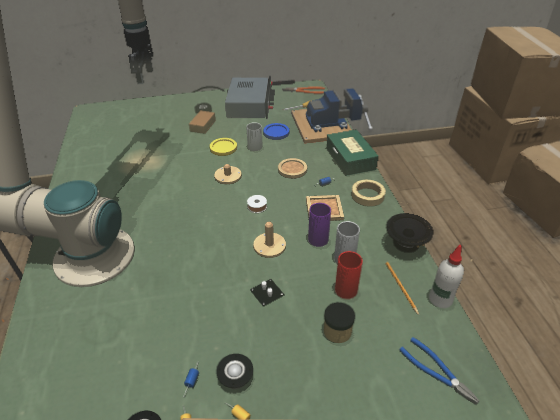

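Run:
```python
from h import *
s=manip.get_state()
from scipy.spatial.transform import Rotation as R
w,x,y,z=s['ee_rot'];print(R.from_quat([x,y,z,w]).as_matrix().round(3))
```

```text
[[ 0.294 -0.001 -0.956]
 [ 0.956 -0.001  0.294]
 [-0.002 -1.     0.   ]]
```

The wanted tubes are the two bare-silver ones, at top-view (353,172) and (149,222). The purple tube at (322,188) and the red one at (387,183) are decoys. The round nest is the plain plywood one at (207,190), with blue (128,192) and yellow (146,261) as decoys. I'll measure them all and check an enlarged crop.

Run:
```python
from h import *
import pickle
d=pickle.load(open('top0.pkl','rb'));C=cloud(d);s=pickle.load(open('side0.pkl','rb'));S=cloud(s)
L=dict(long=(353,172),short=(149,222),purple=(322,188),red=(387,183),rnest=(207,190),snest=(281,175),tall=(319,239),shortp=(202,263),coil=(261,240),plate=(371,250),tin=(422,204),blue=(128,192))
for n,(u,v) in L.items():
    a=C[v-26:v+27,u-26:u+27].reshape(-1,3)
    c0=onz(d,u,v,0.02)[:2]
    P=np.vstack([C.reshape(-1,3),S.reshape(-1,3)])
    for nm,P in(('top',C.reshape(-1,3)),('side',S.reshape(-1,3))):
        P=P[(np.linalg.norm(P[:,:2]-c0,axis=1)<.055)&(P[:,2]>0.004)]
        zm=np.percentile(P[:,2],98) if len(P) else 0
        T=P[P[:,2]>zm-.006]
        if len(T)<3: continue
        (cx,cy),r=cv2.minEnclosingCircle(T[:,:2].astype(np.float32))
        print(n,nm,len(T),'zmax',zm.round(4),'circ',round(cx,4),round(cy,4),round(r*1000,1))
im=d['pixels'][:,:,::-1]
a=cv2.resize(im[130:285,110:310],(800,620),interpolation=cv2.INTER_CUBIC)[:600]
b=cv2.resize(im[130:285,240:440],(800,620),interpolation=cv2.INTER_CUBIC)[:600]
cv2.imwrite('pics/cropL.png',a);cv2.imwrite('pics/cropR.png',b)
```

```text
long top 63 zmax 0.1118 circ 0.65 -0.1439 28.3
long side 107 zmax 0.1105 circ 0.6556 -0.1509 30.9
short top 46 zmax 0.0871 circ 0.5057 0.4275 26.9
short side 61 zmax 0.0838 circ 0.5072 0.4218 30.3
purple top 44 zmax 0.113 circ 0.6001 -0.0621 28.1
purple side 107 zmax 0.1096 circ 0.6043 -0.0659 29.7
red top 53 zmax 0.1119 circ 0.6231 -0.2449 28.7
red side 129 zmax 0.1099 circ 0.6266 -0.2508 30.6
rnest top 208 zmax 0.0196 circ 0.6026 0.2692 48.3
rnest side 213 zmax 0.0159 circ 0.6055 0.2634 49.9
snest top 224 zmax 0.0196 circ 0.6492 0.0526 54.8
snest side 170 zmax 0.0163 circ 0.6507 0.0528 54.2
tall top 40 zmax 0.0843 circ 0.4683 -0.0584 10.1
tall side 41 zmax 0.0831 circ 0.4703 -0.0636 10.2
shortp top 36 zmax 0.0453 circ 0.3931 0.2803 10.3
shortp side 25 zmax 0.0433 circ 0.3949 0.2714 11.2
coil top 1002 zmax 1.5173 circ 0.425 0.088 0.1
coil side 184 zmax 0.0247 circ 0.4646 0.1047 30.2
plate top 26 zmax 0.0263 circ 0.4324 -0.2126 18.6
plate side 49 zmax 0.0247 circ 0.4366 -0.2186 20.1
tin top 162 zmax 0.0712 circ 0.5672 -0.3532 33.4
tin side 589 zmax 0.0677 circ 0.5736 -0.3595 34.8
blue top 204 zmax 0.0197 circ 0.5946 0.5044 48.7
blue side 124 zmax 0.017 circ 0.5996 0.4985 50.0
```

View pics/cropL.png

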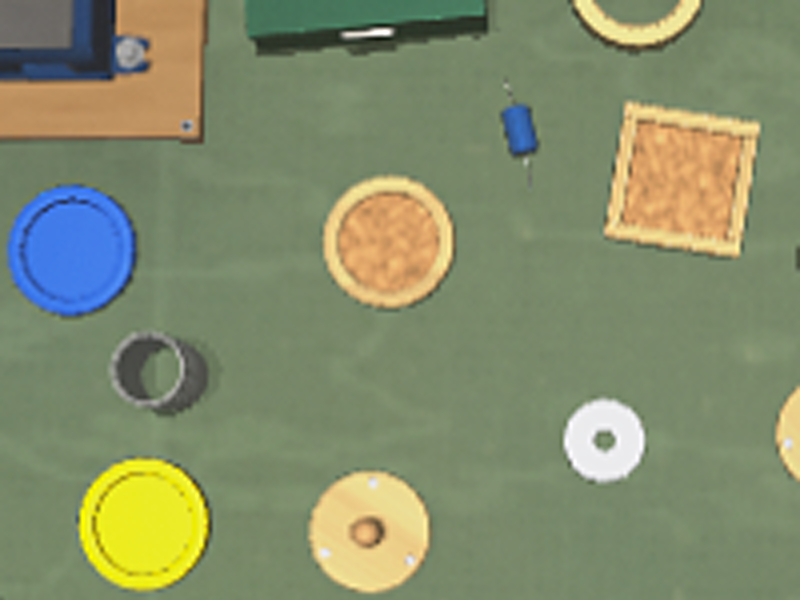

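View pics/cropR.png

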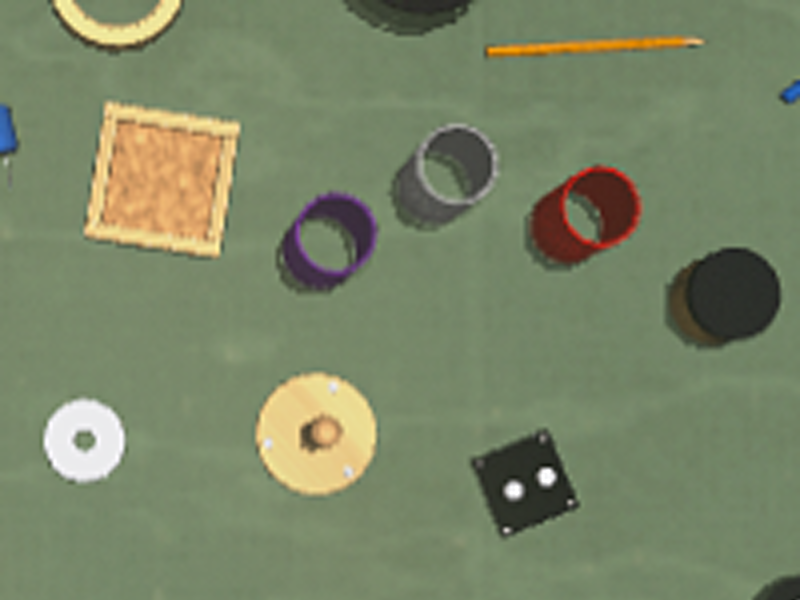

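The crops confirm it. The silver tube between purple and red measures 110 mm and is the long one; the lone silver tube by the blue and yellow discs measures 85 mm and is the short one. The cork-floored plywood ring is the round nest. Next I'll refine the centres by casting contour rays onto planes in both views.

```bash
cat > meas.py <<'E'
from h import *
def largest(mask,u,v,R=30):
    m=np.zeros_like(mask,np.uint8);m[max(0,v-R):v+R,max(0,u-R):u+R]=mask[max(0,v-R):v+R,max(0,u-R):u+R]
    cs,_=cv2.findContours(m,cv2.RETR_EXTERNAL,cv2.CHAIN_APPROX_NONE)
    return max(cs,key=cv2.contourArea).reshape(-1,2)
def world(d,c,z): return np.array([onz(d,u,v,z)[:2] for u,v in c],np.float32)
def circ(W): 
    e=cv2.fitEllipse(W.reshape(-1,1,2)); return np.round([*e[0],e[1][0]/2*1000,e[1][1]/2*1000],4)
E
python3 - <<'E'
from meas import *
import pickle
t=pickle.load(open('top0.pkl','rb'));s=pickle.load(open('side0.pkl','rb'))
for nm,d,pts in(('top',t,dict(coil=(261,240),rnest=(207,190),snest=(281,175),tall=(319,239),shortp=(202,263),plate=(371,250))),('side',s,dict(coil=(257,203),rnest=(293,168),snest=(325,207),tall=(269,243),shortp=(228,174),plate=(267,292)))):
    hsv=cv2.cvtColor(d['pixels'],cv2.COLOR_RGB2HSV);H,S,V=cv2.split(hsv)
    white=(S<50)&(V>170);wood=(H<28)&(S>50)&(V>140);black=V<75
    for n,p in pts.items():
        if n=='coil': print(nm,n,circ(world(d,largest(white,*p,20),.022)))
        elif n in('rnest',): print(nm,n,circ(world(d,largest(wood,*p),.014)))
        elif n in('tall','shortp'):
            print(nm,n,circ(world(d,largest(wood,*p,22),.010)))
        elif n=='snest':
            r=cv2.minAreaRect(world(d,largest(wood,*p),.014));print(nm,n,r)
        else:
            r=cv2.minAreaRect(world(d,largest(black|((S<60)&(V>120)),*p,24),.003));print(nm,n,r)
            m=white.astype(np.uint8)*255; q=np.zeros_like(m);q[p[1]-15:p[1]+15,p[0]-16:p[0]+16]=m[p[1]-15:p[1]+15,p[0]-16:p[0]+16]
            k,l,st,ce=cv2.connectedComponentsWithStats(q)
            for i in range(1,k):
                if st[i,4]>8: print('  post',st[i,4],onz(d,*ce[i],.024)[:2])
E
```

```text
top coil [ 0.4604  0.1096 27.6485 28.7335]
top rnest [ 0.6036  0.2693 46.2774 47.6424]
top snest ((0.6518957614898682, 0.055304497480392456), (0.09960738569498062, 0.10223864018917084), 81.5726318359375)
top tall [ 0.4672 -0.0588 42.5504 43.6111]
top shortp [ 0.3923  0.2795 42.9283 43.1021]
top plate ((0.43576329946517944, -0.21296171844005585), (0.13824409246444702, 0.14015863835811615), 0.2347690314054489)
  post 14 [ 0.43832637 -0.22523533]
  post 10 [ 0.42803513 -0.20037332]
side coil [ 0.4636  0.1052 27.402  28.2986]
side rnest [ 0.6066  0.2642 45.6726 46.4168]
side snest ((0.6550997495651245, 0.051054637879133224), (0.09992390871047974, 0.09907498210668564), 81.28976440429688)
side tall [ 0.4702 -0.065  40.423  42.3347]
side shortp [ 0.3954  0.2755 41.4261 44.6546]
side plate ((0.4339355528354645, -0.2133379578590393), (0.14517883956432343, 0.12049461156129837), 78.34382629394531)
  post 14 [ 0.43045683 -0.20578314]
  post 13 [ 0.44082287 -0.23027906]
```

Request:
arm_command(commands=[[8.5,[2.44,-3.69,-0.5],0],[8.5,[2.44,-3.69,-0.5],0],[8.5,[2.44,-3.69,-0.5],0],[8.5,[2.44,-3.69,-0.5],0],[8.5,[2.44,-3.69,-0.5],0],[8.5,[2.44,-3.69,-0.5],0],[8.5,[2.44,-3.69,-0.5],0],[8.5,[2.44,-3.69,-0.5],0],[8.5,[2.44,-3.69,-0.5],0],[8.5,[2.44,-3.69,-0.5],0],[8.5,[2.44,-3.69,-0.5],0],[8.5,[2.44,-3.69,-0.5],0]], grip_force=40)

```text
clock: 1.3
position: [0.4625, 0.1051, 0.1519]
ee_rot: [0.569, -0.569, -0.42, 0.42]
contact_force: [0.4, 0.2, -0.3]
width: 0.0852
```

Request:
arm_command(commands=[[8.5,[0,0,-2],0],[8.5,[0,0,-2],0],[8.5,[0,0,0],0],[8.5,[0,0,0],0]])

```text
clock: 1.7
position: [0.4618, 0.1068, 0.1121]
ee_rot: [0.569, -0.569, -0.42, 0.42]
contact_force: [-0.7, -0.3, 0.9]
width: 0.0853
```

Run:
```python
from h import *
import pickle
for n in('top','side'):
    d=grab(n);pickle.dump(d,open(n+'1.pkl','wb'))
    X=manip.get_state()['position'];p=d['R']@X+d['t'];K=d['intrinsics'];u=int(K[0,0]*p[0]/p[2]+K[0,2]);v=int(K[1,1]*p[1]/p[2]+K[1,2])
    print(u,v);c=d['pixels'][v-60:v+60,u-70:u+70,::-1];cv2.imwrite(f'pics/{n}1.png',cv2.resize(c,None,fx=4,fy=4))
    C=cloud(d); P=C.reshape(-1,3); m=(np.linalg.norm(P[:,:2]-X[:2],axis=1)<.08)&(P[:,2]>.03)&(P[:,2]<.3);Q=P[m]
    print(n,Q[:,2].min(),np.percentile(Q[:,2],[1,5]))
print(manip.get_state()['position'])
```

```text
261 238Traceback (most recent call last):
  File "<stdin>", line 8, in <module>
    return umr_minimum(a, axis, None, out, keepdims, initial, where)
ValueError: zero-size array to reduction operation minimum which has no identity
```

```bash
cat > look.py <<'E'
from h import *
import sys
def crop(n,X,name,du=70,dv=55,f=4):
    d=grab(n);p=d['R']@np.array(X)+d['t'];K=d['intrinsics'];u=int(K[0,0]*p[0]/p[2]+K[0,2]);v=int(K[1,1]*p[1]/p[2]+K[1,2])
    u0,v0=max(0,u-du),max(0,v-dv);c=d['pixels'][v0:v+dv,u0:u+du,::-1];cv2.imwrite(f'pics/{name}.png',cv2.resize(c,None,fx=f,fy=f,interpolation=cv2.INTER_CUBIC));return d,u,v
if __name__=='__main__':
    st=manip.get_state();d,u,v=crop(sys.argv[1],st['position'],sys.argv[2]);print(u,v,st['clock'],st['position'].round(4),st['width'])
E
python3 look.py side side1
```

```text
254 175 1.75 [0.4624 0.107  0.1128] 0.08502792485373965
```

View pics/side1.png

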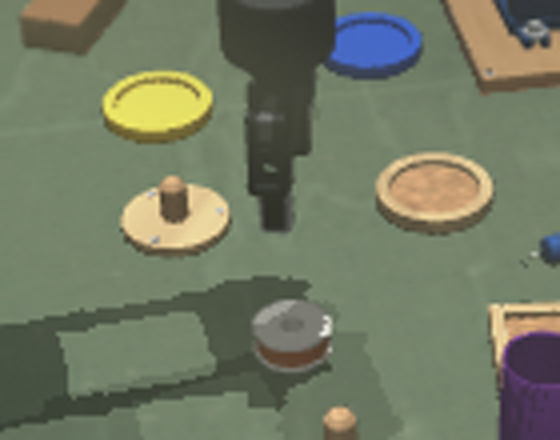

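Request:
arm_command(commands=[[8.5,[0,0,-3],0],[8.5,[0,0,-3],0],[8.5,[0,0,-1.5],0],[8.5,[0,0,-1],0],[8.5,[0,0,0],0],[5,[0,0,0],0],[5,[0,0,0],0],[5,[0,0,0],0],[5,[0,0,0],0],[5,[0,0,0],0],[5,[0,0,0],0],[5,[0,0,0],0]])

```text
clock: 3.0
position: [0.4621, 0.1067, 0.0273]
ee_rot: [0.569, -0.569, -0.42, 0.42]
contact_force: [0.2, -0.7, 0.1]
width: 0.0496
```

Request:
arm_command(commands=[[5,[0,0,0],0],[5,[0,0,0],0],[5,[0,0,1.5],0],[5,[0,0,2.5],0],[5,[0,0,2],0],[5,[0,0,0],0]])

```text
clock: 3.6
position: [0.4643, 0.107, 0.0895]
ee_rot: [-0.568, 0.57, 0.422, -0.418]
contact_force: [0.2, 0.3, 0.6]
width: 0.05
```

```bash
python3 look.py side side2
```

```text
255 182 3.6 [0.4643 0.107  0.0895] 0.050044915966038495
```

View pics/side2.png

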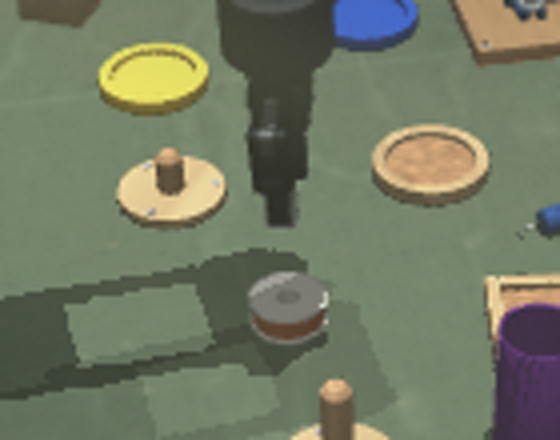

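Run:
```python
from meas import *
X=manip.get_state()['position']
print(manip.__dict__.get('finger_overhang',None) if hasattr(manip,'__dict__') else '', getattr(manip,'finger_overhang',None))
d=grab('side');P=cloud(d)
m=(np.linalg.norm(P[...,:2]-X[:2],axis=2)<.07)&(P[...,2]>.035)&(P[...,2]<.2)
Q=P[m];print('X',X,len(Q));
for z in np.arange(.04,.16,.01):
    q=Q[(Q[:,2]>z)&(Q[:,2]<z+.01)]
    if len(q):print(round(z,3),len(q),q.min(0).round(3),q.max(0).round(3))
hsv=cv2.cvtColor(d['pixels'],cv2.COLOR_RGB2HSV);H,S,V=cv2.split(hsv)
P22=P[...,2];m=(np.linalg.norm(P[...,:2]-[.462,.107],axis=2)<.045)&(P22>.015)&(P22<.035)
print(P[m].mean(0),P[m].min(0),P[m].max(0))
```

```text
None 0.017
X [0.46309276 0.10683686 0.08813734] 282
0.1 1 [0.461 0.073 0.11 ] [0.461 0.073 0.11 ]
0.11 22 [0.447 0.065 0.11 ] [0.484 0.128 0.12 ]
0.12 33 [0.447 0.063 0.121] [0.485 0.133 0.13 ]
0.13 30 [0.446 0.062 0.131] [0.485 0.128 0.14 ]
0.14 8 [0.447 0.065 0.142] [0.474 0.126 0.149]
0.15 14 [0.438 0.049 0.152] [0.486 0.132 0.16 ]
[0.46315044 0.10394813 0.02125684] [0.43489143 0.07615751 0.01532454] [0.49255414 0.1356792  0.02690461]
```

Run:
```python
from meas import *
d=grab('side')
c,r=ray(d,255,183)
for y in (.065,.08,.107): print(c+r*(y-c[1])/r[1])
print(d['range_z'][165:195,255].round(3)); print(cloud(d)[165:195,255,2].round(3))
print(manip.get_state()['position'], dir(manip))
```

```text
[0.45696137 0.065      0.11952688]
[0.45883838 0.08       0.10782389]
[0.46221698 0.107      0.08675852]
[1.174 1.176 1.177 1.179 1.185 1.188 1.189 1.194 1.194 1.2   1.204 1.209
 1.233 1.236 1.236 1.239 1.241 1.243 1.243 1.26  1.427 1.431 1.419 1.421
 1.417 1.413 1.415 1.409 1.407 1.395]
[ 0.198  0.195  0.193  0.19   0.184  0.18   0.178  0.173  0.171  0.165
  0.161  0.156  0.139  0.135  0.133  0.129  0.126  0.123  0.121  0.108
  0.003 -0.002  0.003 -0.001 -0.    -0.    -0.003 -0.003 -0.003  0.002]
[0.46136153 0.10668378 0.08649248] ['MotionError', '__class__', '__delattr__', '__dict__', '__dir__', '__doc__', '__eq__', '__format__', '__ge__', '__getattribute__', '__getstate__', '__gt__', '__hash__', '__init__', '__init_subclass__', '__le__', '__lt__', '__module__', '__ne__', '__new__', '__reduce__', '__reduce_ex__', '__repr__', '__setattr__', '__sizeof__', '__str__', '__subclasshook__', '__weakref__', 'finger_overhang', 'get_image', 'get_state', 'sign_off']
```

Run:
```python
from h import *
import pickle
d=pickle.load(open('side0.pkl','rb'));P=cloud(d);X=np.array([.169,.55,.212])
m=(np.linalg.norm(P[...,:2]-X[:2],axis=2)<.08)&(P[...,2]>.12)
Q=P[m];z0=Q[:,2].min();print(z0,np.sort(Q[:,2])[:10].round(3))
for z in np.arange(.12,.4,.01):
    q=Q[(Q[:,2]>z)&(Q[:,2]<z+.01)]
    if len(q):print(round(z,3),len(q),q.min(0).round(3),q.max(0).round(3))
```

```text
0.24227162843664804 [0.242 0.243 0.244 0.244 0.244 0.244 0.244 0.245 0.245 0.245]
0.24 23 [0.147 0.496 0.242] [0.194 0.599 0.25 ]
0.25 39 [0.149 0.49  0.25 ] [0.195 0.596 0.26 ]
0.26 42 [0.149 0.491 0.26 ] [0.195 0.595 0.27 ]
0.27 32 [0.15  0.484 0.27 ] [0.193 0.592 0.28 ]
0.28 31 [0.148 0.475 0.28 ] [0.201 0.611 0.29 ]
0.29 63 [0.139 0.471 0.29 ] [0.202 0.611 0.3  ]
0.3 62 [0.139 0.474 0.3  ] [0.205 0.614 0.31 ]
0.31 73 [0.14  0.473 0.31 ] [0.206 0.606 0.32 ]
0.32 72 [0.14  0.473 0.32 ] [0.205 0.612 0.33 ]
0.33 90 [0.141 0.472 0.33 ] [0.203 0.599 0.34 ]
0.34 70 [0.14  0.472 0.34 ] [0.186 0.551 0.349]
0.35 39 [0.145 0.503 0.35 ] [0.209 0.54  0.36 ]
0.36 77 [0.136 0.506 0.36 ] [0.21  0.543 0.37 ]
0.37 80 [0.134 0.507 0.37 ] [0.209 0.542 0.38 ]
0.38 79 [0.134 0.504 0.38 ] [0.209 0.541 0.39 ]
0.39 81 [0.135 0.501 0.39 ] [0.209 0.544 0.4  ]
0.4 104 [0.136 0.504 0.4  ] [0.208 0.565 0.41 ]
```

Run:
```python
from h import *
import pickle
d=pickle.load(open('side0.pkl','rb'))
cv2.imwrite('pics/side0c.png',cv2.resize(d['pixels'][0:80,90:200,::-1],None,fx=7,fy=7,interpolation=cv2.INTER_NEAREST))
d=grab('side')
cv2.imwrite('pics/side3c.png',cv2.resize(d['pixels'][120:220,200:310,::-1],None,fx=6,fy=6,interpolation=cv2.INTER_NEAREST))
```

```text
(no output)
```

View pics/side3c.png

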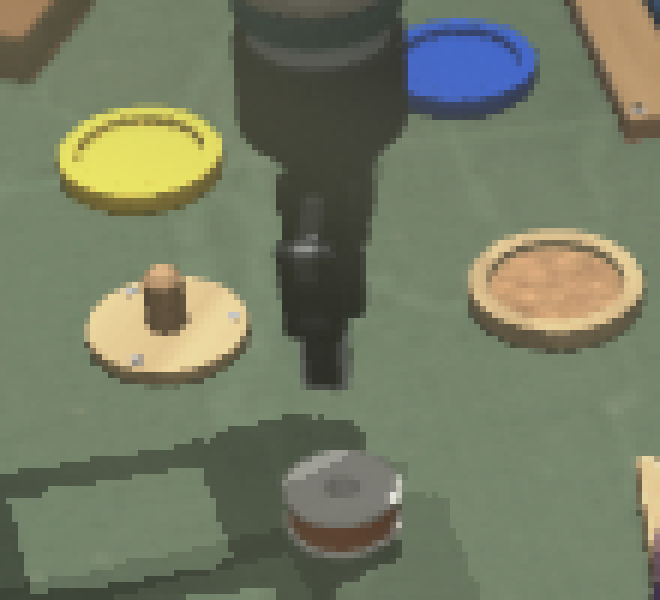

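View pics/side0c.png

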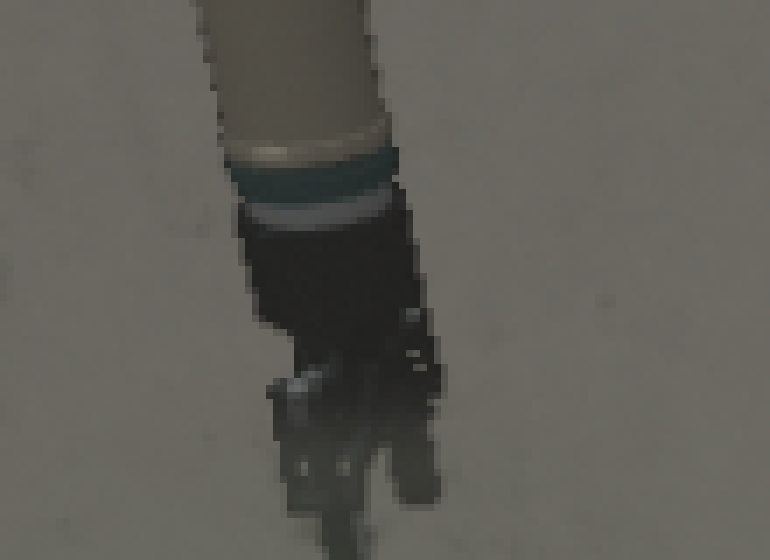

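The fingers closed above the coil. Depth puts the real fingertips about 30 mm above the reported TCP when open (about 22 mm at 50 mm opening). That disagrees with the stated 17 mm ahead, so I'll work from measured tip heights and descend in stages, watching the force.

Request:
arm_command(commands=[[8.5,[0,0,0],0],[8.5,[0,0,0],0],[8.5,[0,0,0],0],[8.5,[0,0,0],0],[8.5,[0,0,0],0],[8.5,[0,0,-3],0],[8.5,[0,0,-3],0],[8.5,[0,0,-1.5],0],[8.5,[0,0,0],0],[8.5,[0,0,0],0]])

```text
clock: 4.8
position: [0.4624, 0.1068, 0.0124]
ee_rot: [0.569, -0.569, -0.42, 0.42]
contact_force: [0.2, 0.0, 1.4]
width: 0.0849
```

```bash
cat > tip.py <<'E'
from look import *
st=manip.get_state();X=st['position']
d,u,v=crop('side',X,sys.argv[1]);P=cloud(d)
m=(np.linalg.norm(P[...,:2]-X[:2],axis=2)<.085)&(P[...,2]>.006)&(P[...,2]<X[2]+.12)
V=d['pixels'].max(2);m&=V<60
Q=P[m];Q=Q[np.argsort(Q[:,2])];print(st['clock'],X.round(4),st['width'],st['contact_force'].round(2));print(Q[:12].round(3).tolist())
E
python3 tip.py side4
```

```text
4.8 [0.4624 0.1068 0.0124] 0.08487363660246691 [0.2  0.03 1.35]
[[0.485, 0.145, 0.051], [0.484, 0.138, 0.052], [0.473, 0.145, 0.052], [0.476, 0.144, 0.053], [0.449, 0.051, 0.053], [0.446, 0.051, 0.054], [0.454, 0.049, 0.054], [0.476, 0.147, 0.054], [0.45, 0.058, 0.055], [0.485, 0.144, 0.055], [0.487, 0.138, 0.055], [0.447, 0.054, 0.055]]
```

View pics/side4.png

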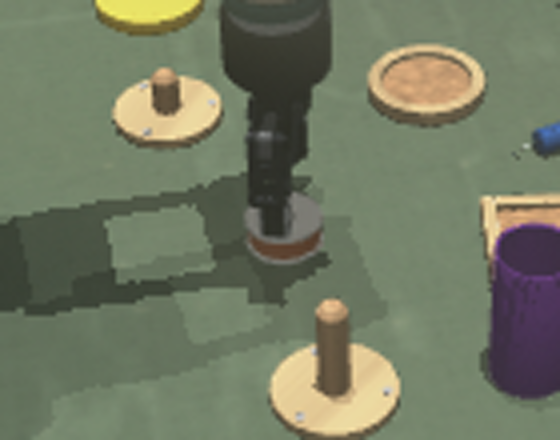

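Request:
arm_command(commands=[[8.5,[0,0,-1],0],[8.5,[0,0,-0.8],0],[8.5,[0,0,-0.7],0],[8.5,[0,0,0],0],[8.5,[0,0,0],0]])

```text
clock: 5.35
position: [0.4619, 0.1067, -0.0131]
ee_rot: [0.569, -0.569, -0.42, 0.42]
contact_force: [-0.4, 0.0, -0.3]
width: 0.0851
```

```bash
sed -i 's/V<60/V<75/' tip.py; python3 tip.py side5
```

```text
5.35 [ 0.4619  0.1067 -0.0131] 0.08511596010209785 [-0.39  0.02 -0.28]
[[0.483, 0.141, 0.02], [0.455, 0.117, 0.02], [0.452, 0.117, 0.021], [0.484, 0.145, 0.024], [0.483, 0.14, 0.024], [0.475, 0.145, 0.025], [0.486, 0.137, 0.026], [0.445, 0.052, 0.027], [0.453, 0.05, 0.027], [0.451, 0.051, 0.027], [0.442, 0.051, 0.028], [0.457, 0.053, 0.028]]
```

View pics/side5.png

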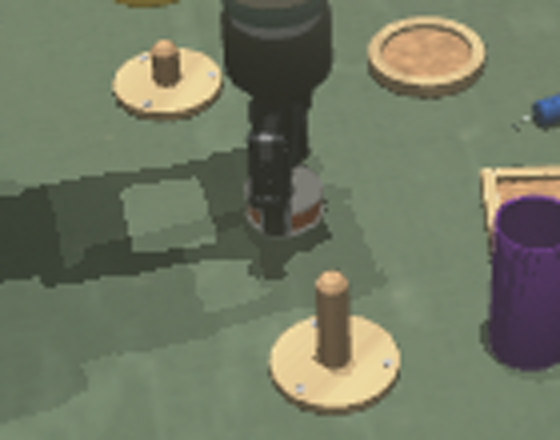

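Request:
arm_command(commands=[[8.5,[0,0,-0.6],0],[8.5,[0,0,0],0],[5,[0,0,0],0],[5,[0,0,0],0],[5,[0,0,0],0],[5,[0,0,0],0],[5,[0,0,0],0],[5,[0,0,0],0],[5,[0,0,0],0]])

```text
clock: 6.3
position: [0.4627, 0.1076, -0.0178]
ee_rot: [0.569, -0.569, -0.421, 0.419]
contact_force: [-1.4, 3.0, 6.5]
width: 0.0526
```

```bash
python3 tip.py side6
```

```text
6.3 [ 0.4627  0.1076 -0.0178] 0.052586836034262806 [-1.44  3.04  6.51]
[[0.456, 0.07, 0.009], [0.45, 0.07, 0.01], [0.453, 0.069, 0.011], [0.459, 0.068, 0.011], [0.462, 0.069, 0.013], [0.447, 0.071, 0.014], [0.462, 0.072, 0.014], [0.463, 0.076, 0.015], [0.45, 0.067, 0.017], [0.453, 0.066, 0.017], [0.453, 0.07, 0.018], [0.455, 0.065, 0.018]]
```

View pics/side6.png

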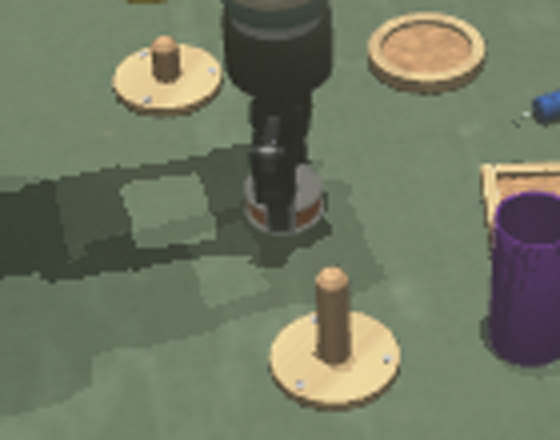

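Request:
arm_command(commands=[[5,[0,0,0],0],[5,[0,0,0],0],[5,[0,0,1],0],[5,[0,0,2],0],[5,[0,0,2],0],[5,[0,0,1],0],[5,[0,0,0],0],[5,[0,0,0],0]])

```text
clock: 7.15
position: [0.4616, 0.1067, 0.041]
ee_rot: [0.569, -0.569, -0.42, 0.42]
contact_force: [-0.3, 0.1, -2.4]
width: 0.0524
```

```bash
python3 tip.py side7
```

```text
7.15 [0.4616 0.1067 0.041 ] 0.05239053042239037 [-0.34  0.1  -2.36]
[[0.462, 0.071, 0.071], [0.447, 0.068, 0.072], [0.455, 0.066, 0.073], [0.456, 0.069, 0.074], [0.449, 0.065, 0.075], [0.45, 0.069, 0.075], [0.453, 0.068, 0.075], [0.457, 0.062, 0.076], [0.462, 0.07, 0.076], [0.448, 0.072, 0.076], [0.447, 0.067, 0.077], [0.453, 0.07, 0.078]]
```

View pics/side7.png

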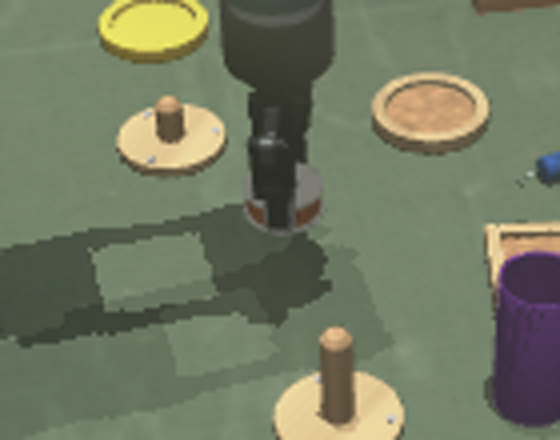

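Request:
arm_command(commands=[[5,[2.86,3.2,0],0],[5,[2.86,3.2,0],0],[5,[2.86,3.2,0],0],[5,[2.86,3.2,0],0],[5,[2.86,3.2,0],0],[5,[0,0,0],0],[5,[0,0,0],0]])

```text
clock: 7.9
position: [0.6042, 0.267, 0.0391]
ee_rot: [0.569, -0.568, -0.419, 0.422]
contact_force: [0.2, -0.6, -2.8]
width: 0.0524
```

```bash
python3 tip.py side8
```

```text
7.9 [0.6042 0.267  0.0391] 0.05243741312194676 [ 0.17 -0.56 -2.83]
[[0.592, 0.23, 0.067], [0.594, 0.228, 0.068], [0.605, 0.231, 0.069], [0.597, 0.227, 0.069], [0.6, 0.225, 0.069], [0.598, 0.231, 0.07], [0.605, 0.232, 0.072], [0.594, 0.228, 0.072], [0.591, 0.228, 0.072], [0.598, 0.23, 0.074], [0.595, 0.23, 0.074], [0.599, 0.222, 0.075]]
```

View pics/side8.png

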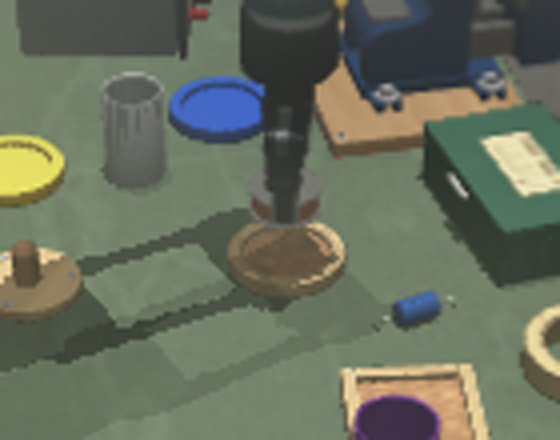

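Coil over the round nest. Lowering it.

Request:
arm_command(commands=[[5,[0,0,-2],0],[5,[0,0,-1.5],0],[5,[0,0,-0.8],0],[5,[0,0,-0.4],0],[5,[0,0,0],0],[5,[0,0,0],0]])

```text
clock: 8.55
position: [0.6054, 0.2666, -0.0051]
ee_rot: [-0.569, 0.569, 0.42, -0.42]
contact_force: [0.9, -0.3, -0.8]
width: 0.0526
```

```bash
python3 tip.py side9
```

```text
8.55 [ 0.6054  0.2666 -0.0051] 0.0526175092159644 [ 0.86 -0.27 -0.85]
[[0.595, 0.23, 0.024], [0.601, 0.225, 0.027], [0.604, 0.224, 0.027], [0.598, 0.229, 0.028], [0.592, 0.23, 0.029], [0.591, 0.225, 0.029], [0.604, 0.227, 0.029], [0.597, 0.223, 0.029], [0.595, 0.228, 0.029], [0.601, 0.225, 0.031], [0.604, 0.227, 0.033], [0.595, 0.228, 0.033]]
```

View pics/side9.png

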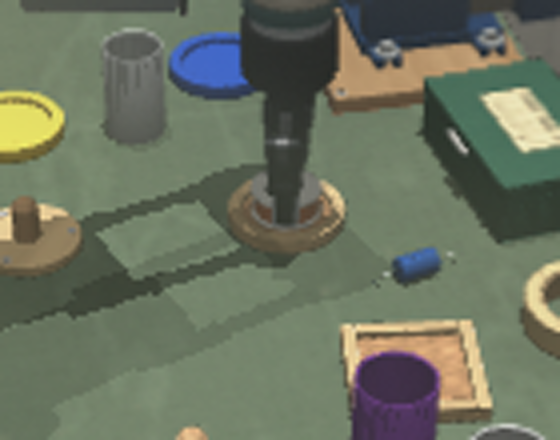

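Request:
arm_command(commands=[[5,[0,0,-0.3],0],[5,[0,0,-0.2],0],[5,[0,0,0],0],[5,[0,0,0],0]])

```text
clock: 9.0
position: [0.6056, 0.267, -0.0096]
ee_rot: [-0.569, 0.569, 0.421, -0.42]
contact_force: [-0.6, -0.2, 6.1]
width: 0.0524
```

Request:
arm_command(commands=[[7,[0,0,0],0],[8.5,[0,0,0],0],[8.5,[0,0,0],0],[8.5,[0,0,0],0],[8.5,[0,0,0],0],[8.5,[0,0,2],0],[8.5,[0,0,4],0],[8.5,[0,0,5],0],[8.5,[0,0,4],0],[8.5,[0,0,0],0]])

```text
clock: 10.0
position: [0.6093, 0.2681, 0.1466]
ee_rot: [-0.567, 0.57, 0.425, -0.415]
contact_force: [-0.2, -0.0, 0.6]
width: 0.085
```

Run:
```python
from look import *
crop('side',[.605,.267,.02],'s10',50,45,6)
crop('top',[.605,.267,.02],'t10',50,45,6)
st=manip.get_state();print(st['position'],st['contact_force'],st['qpos'])
```

```text
[0.60558325 0.26688792 0.14053004] [ 0.19675907 -0.13754687  0.37967668] [ 3.10035272e-01  4.46575004e-01  1.42024979e+00  1.28390846e-05
  1.27211183e+00 -9.61977423e-01]
```

View pics/s10.png

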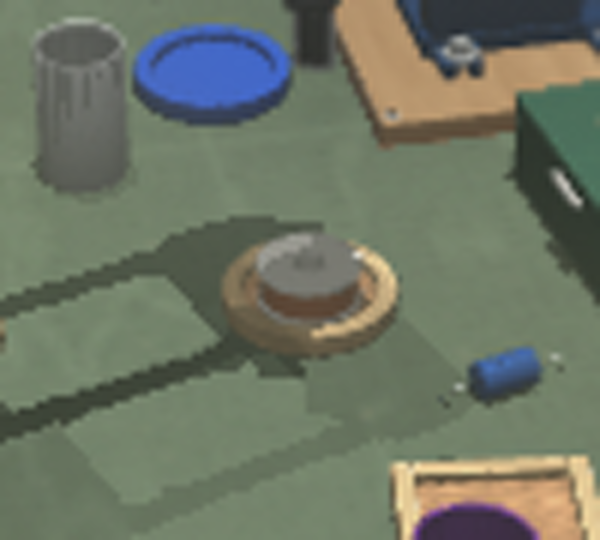

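Coil is seated flat inside the ring (side-crop centre at about (310,280)). Now to the plate.

Request:
arm_command(commands=[[8.5,[-1.43,-4.02,0],0.0576],[8.5,[-1.43,-4.02,0],0.0576],[8.5,[-1.43,-4.02,0],0.0576],[8.5,[-1.43,-4.02,0],0.0576],[8.5,[-1.43,-4.02,0],0.0576],[8.5,[-1.43,-4.02,0],0.0576],[8.5,[-1.43,-4.02,0],0.0576],[8.5,[-1.43,-4.02,0],0.0576],[8.5,[-1.43,-4.02,0],0.0576],[8.5,[-1.43,-4.02,0],0.0576],[8.5,[-1.43,-4.02,0],0.0576],[8.5,[-1.43,-4.02,0],0.0576]])

```text
clock: 11.3
position: [0.4314, -0.2163, 0.1373]
ee_rot: [-0.394, 0.391, 0.588, -0.588]
contact_force: [0.4, -0.8, 0.1]
width: 0.0852
```

Request:
arm_command(commands=[[8.5,[0,0,-4],0],[8.5,[0,0,-4],0],[7,[0,0,-2],0],[6.5,[0,0,0],0],[6.5,[0,0,0],0],[6.5,[0,0,0],0]])

```text
clock: 11.9
position: [0.4342, -0.216, 0.04]
ee_rot: [-0.392, 0.393, 0.588, -0.588]
contact_force: [-0.6, 0.6, 0.3]
width: 0.0648
```

```bash
python3 tip.py side11; python3 -c "
from h import *
from scipy.spatial.transform import Rotation as R
w,x,y,z=manip.get_state()['ee_rot'];m=R.from_quat([x,y,z,w]).as_matrix();print(m.round(3),np.degrees(np.arctan2(m[1,0],m[0,0])))"
```

```text
11.9 [ 0.4342 -0.216   0.04  ] 0.06476906900765891 [-0.62  0.64  0.34]
[[0.403, -0.208, 0.006], [0.422, -0.243, 0.006], [0.422, -0.203, 0.007], [0.456, -0.22, 0.007], [0.413, -0.24, 0.009], [0.435, -0.211, 0.013], [0.446, -0.232, 0.013], [0.434, -0.23, 0.013], [0.447, -0.23, 0.014], [0.446, -0.232, 0.02], [0.424, -0.206, 0.02], [0.436, -0.208, 0.021]]
[[-0.383  0.002 -0.924]
 [ 0.924 -0.001 -0.383]
 [-0.002 -1.    -0.001]] 112.50797618322719
```

View pics/side11.png

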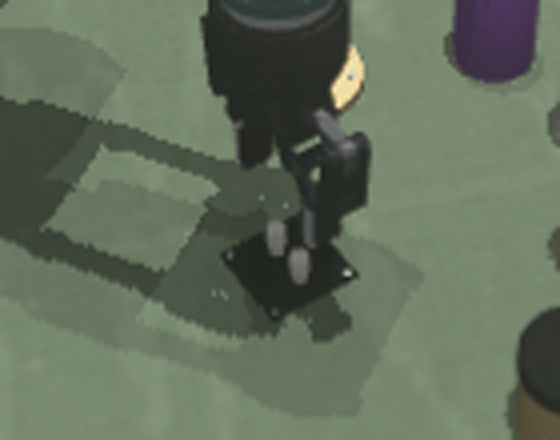

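Request:
arm_command(commands=[[6.5,[0,0,-2],0],[6.5,[0,0,-1.5],0],[6.5,[0,0,-1],0],[6.5,[0,0,-0.5],0],[6.5,[0,0,0],0],[6.5,[0,0,0],0]])

```text
clock: 12.55
position: [0.434, -0.216, -0.0103]
ee_rot: [-0.393, 0.393, 0.588, -0.588]
contact_force: [-0.3, 0.1, 0.2]
width: 0.0649
```

```bash
python3 tip.py side12
```

```text
12.55 [ 0.434  -0.216  -0.0103] 0.06488972810889344 [-0.33  0.11  0.21]
[[0.428, -0.25, 0.006], [0.426, -0.207, 0.006], [0.433, -0.239, 0.006], [0.403, -0.209, 0.007], [0.413, -0.242, 0.007], [0.435, -0.21, 0.012], [0.433, -0.183, 0.015], [0.434, -0.231, 0.015], [0.446, -0.259, 0.016], [0.417, -0.191, 0.017], [0.436, -0.208, 0.017], [0.422, -0.189, 0.017]]
```

View pics/side12.png

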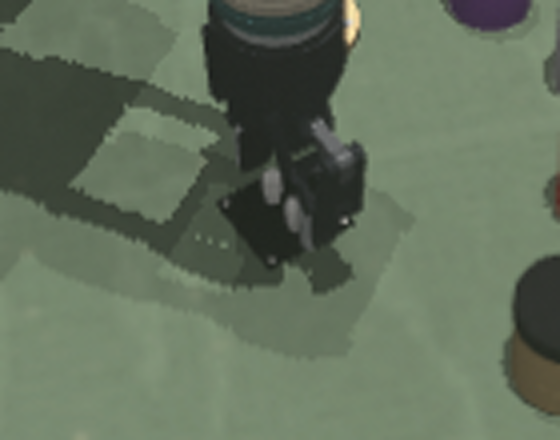

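Request:
arm_command(commands=[[3.5,[0,0,0],0],[3.5,[0,0,0],0],[3.5,[0,0,0],0],[3.5,[0,0,0],0],[3.5,[0,0,0],0],[3.5,[0,0,0],0],[3.5,[0,0,0],0]])

```text
clock: 13.3
position: [0.4338, -0.2158, -0.01]
ee_rot: [-0.393, 0.393, 0.588, -0.588]
contact_force: [0.2, 0.5, 5.1]
width: 0.037
```

Request:
arm_command(commands=[[3.5,[0,0,1],0],[3.5,[0,0,2],0],[3.5,[0,0,2],0],[3.5,[0,0,2],0],[3.5,[0,0,0],0],[3.5,[0,0,0],0]])

```text
clock: 13.9
position: [0.4336, -0.2157, 0.0596]
ee_rot: [-0.393, 0.393, 0.588, -0.588]
contact_force: [-0.6, -0.2, -0.7]
width: 0.0372
```

```bash
python3 tip.py side13
```

```text
13.9 [ 0.4336 -0.2157  0.0596] 0.03716130516380151 [-0.65 -0.23 -0.74]
[[0.434, -0.239, 0.069], [0.427, -0.256, 0.069], [0.424, -0.219, 0.069], [0.434, -0.23, 0.069], [0.411, -0.207, 0.069], [0.474, -0.229, 0.069], [0.418, -0.251, 0.069], [0.43, -0.211, 0.069], [0.419, -0.257, 0.069], [0.439, -0.197, 0.069], [0.415, -0.201, 0.069], [0.43, -0.239, 0.069]]
```

View pics/side13.png

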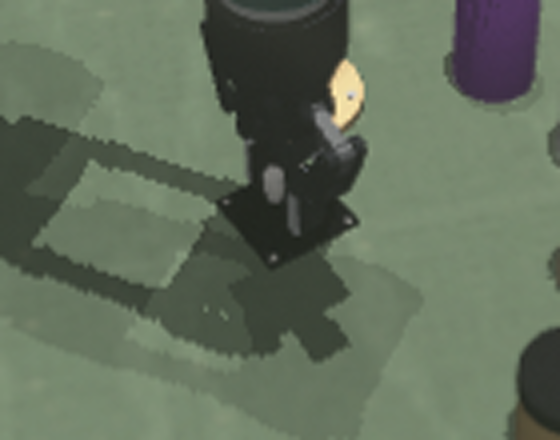

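Request:
arm_command(commands=[[3.5,[0,0,3],0],[3.5,[0,0,3],0],[3.5,[0,0,3],0],[3.5,[2.44,2.99,0],-0.0603],[3.5,[2.44,2.99,0],-0.0603],[3.5,[2.44,2.99,0],-0.0603],[3.5,[2.44,2.99,0],-0.0603],[3.5,[2.44,2.99,0],-0.0603],[3.5,[2.44,2.99,0],-0.0603],[3.5,[2.44,2.99,0],-0.0603],[3.5,[2.44,2.99,0],-0.0603],[3.5,[2.44,2.99,0],-0.0603]])

```text
clock: 15.15
position: [0.653, 0.0548, 0.1472]
ee_rot: [0.537, -0.536, -0.46, 0.461]
contact_force: [0.2, -0.4, -0.4]
width: 0.0367
```

Request:
arm_command(commands=[[3.5,[0,0,-3],0],[3.5,[0,0,-3],0],[3.5,[0,0,-3],0],[3.5,[0,0,-2],0],[3.5,[0,0,0],0],[3.5,[0,0,0],0]])

```text
clock: 15.75
position: [0.6525, 0.0534, 0.0381]
ee_rot: [0.537, -0.536, -0.46, 0.462]
contact_force: [0.2, -0.1, -0.2]
width: 0.0368
```

```bash
python3 tip.py side14;  python3 look.py top top14
```

```text
15.75 [0.6525 0.0534 0.0381] 0.03676860588560504 [ 0.23 -0.06 -0.22]
[[0.636, 0.085, 0.007], [0.629, 0.073, 0.045], [0.651, 0.026, 0.046], [0.643, 0.082, 0.047], [0.634, 0.07, 0.047], [0.636, 0.032, 0.047], [0.67, 0.021, 0.047], [0.677, 0.032, 0.047], [0.673, 0.029, 0.047], [0.634, 0.037, 0.048], [0.682, 0.059, 0.048], [0.632, 0.074, 0.048]]
280 172 15.8 [0.6535 0.0534 0.0394] 0.037137153809567544
```

View pics/side14.png

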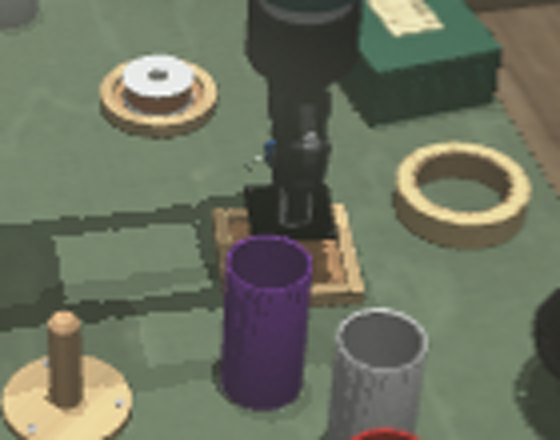

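View pics/top14.png

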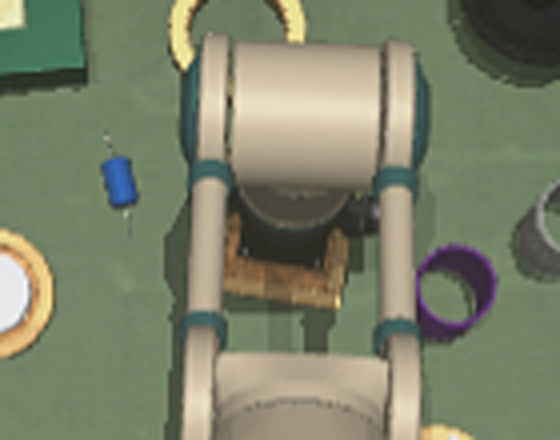

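Request:
arm_command(commands=[[3.5,[0,0,-1.5],0],[3.5,[0,0,-1],0],[3.5,[0,0,-0.7],0],[3.5,[0,0,-0.4],0],[3.5,[0,0,0],0],[3.5,[0,0,0],0]])

```text
clock: 16.45
position: [0.6534, 0.0534, 0.0035]
ee_rot: [-0.536, 0.536, 0.461, -0.461]
contact_force: [0.2, 0.0, -0.6]
width: 0.0373
```

```bash
python3 tip.py side15
```

```text
16.45 [0.6534 0.0534 0.0035] 0.037306414236966345 [ 0.17  0.05 -0.55]
[[0.668, 0.022, 0.008], [0.641, 0.092, 0.009], [0.644, 0.091, 0.009], [0.638, 0.091, 0.01], [0.687, 0.056, 0.011], [0.677, 0.056, 0.012], [0.652, 0.076, 0.012], [0.67, 0.03, 0.013], [0.653, 0.089, 0.013], [0.676, 0.02, 0.013], [0.643, 0.077, 0.013], [0.68, 0.046, 0.013]]
```

View pics/side15.png

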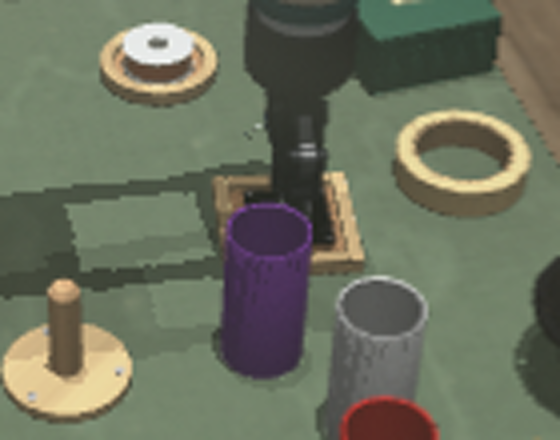

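Request:
arm_command(commands=[[3.5,[0,0,-0.3],0],[3.5,[0,0,-0.2],0],[3.5,[0,0,0],0],[3.5,[0,0,0],0]])

```text
clock: 16.9
position: [0.653, 0.0535, -0.0019]
ee_rot: [0.536, -0.536, -0.461, 0.461]
contact_force: [-0.3, -0.3, -0.5]
width: 0.0369
```

Request:
arm_command(commands=[[6.5,[0,0,0],0],[6.5,[0,0,0],0],[6.5,[0,0,0],0],[6.5,[0,0,0],0],[6.5,[0,0,1],0],[6.5,[0,0,3],0],[7,[0,0,4],0],[7.5,[0,0,5],0],[8,[0,0,4],0],[8.5,[0,0,0],0]])

```text
clock: 17.9
position: [0.6574, 0.0535, 0.1767]
ee_rot: [-0.533, 0.54, 0.465, -0.457]
contact_force: [0.4, -0.0, -0.1]
width: 0.0852
```

Run:
```python
from look import *
crop('side',[.6535,.053,.02],'s16',50,45,6)
st=manip.get_state();print(st['position'],st['contact_force'],st['qpos'])
```

```text
[0.65544504 0.05344226 0.17319055] [-0.13029239 -0.44606674 -0.65445488] [-2.44229915e-02  4.16363346e-01  1.38725204e+00  8.76935490e-05
  1.32893830e+00 -1.44505360e+00]
```

View pics/s16.png

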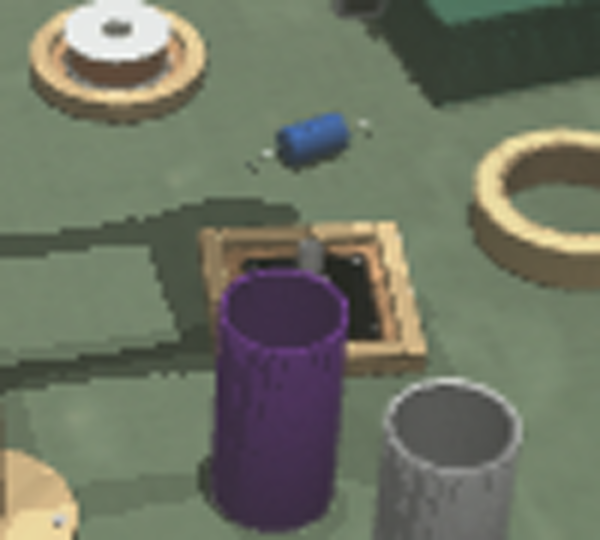

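Request:
arm_command(commands=[[8.5,[0,-1.66,0],-0.108],[8.5,[0,-1.66,0],-0.108],[8.5,[0,-1.66,0],-0.108],[8.5,[0,-1.66,0],-0.108],[8.5,[0,-1.66,0],-0.108],[8.5,[0,-1.66,0],-0.108],[8.5,[0,-1.66,0],-0.108],[8.5,[0,-1.66,0],-0.108],[8.5,[0,-1.66,0],-0.108],[8.5,[0,-1.66,0],-0.108],[8.5,[-0.1,-1.66,0],-0.108],[8.5,[-0.1,-1.66,0],-0.108]])

```text
clock: 19.15
position: [0.65, -0.1461, 0.1667]
ee_rot: [0.706, -0.705, -0.041, 0.043]
contact_force: [0.5, 0.1, 0.5]
width: 0.0851
```

Request:
arm_command(commands=[[8.5,[0,0,-2.5],0],[8.5,[0,0,-2.5],0],[8.5,[0,0,0],0],[8.5,[0,0,0],0]])

```text
clock: 19.55
position: [0.6503, -0.1455, 0.1173]
ee_rot: [0.706, -0.705, -0.043, 0.045]
contact_force: [-0.5, -0.4, -0.3]
width: 0.0851
```

```bash
python3 tip.py side17;python3 look.py top top17
```

```text
19.55 [ 0.6503 -0.1455  0.1173] 0.08507770236988213 [-0.54 -0.39 -0.28]
[[0.612, -0.092, 0.006], [0.604, -0.09, 0.006], [0.627, -0.144, 0.007], [0.616, -0.089, 0.007], [0.627, -0.155, 0.007], [0.601, -0.09, 0.007], [0.609, -0.092, 0.007], [0.603, -0.095, 0.007], [0.606, -0.092, 0.008], [0.625, -0.085, 0.008], [0.592, -0.094, 0.009], [0.59, -0.09, 0.009]]
354 169 19.6 [ 0.6513 -0.1457  0.1185] 0.0851587079699271
```

View pics/side17.png

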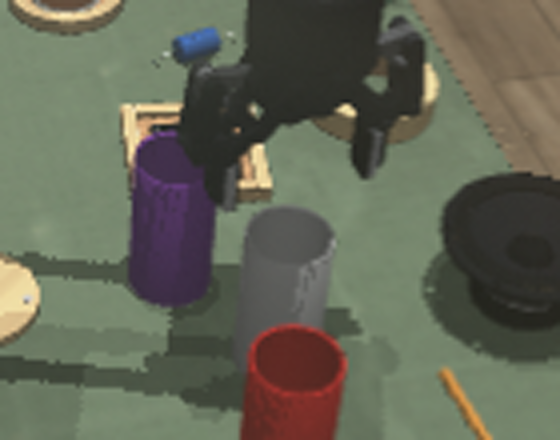

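View pics/top17.png

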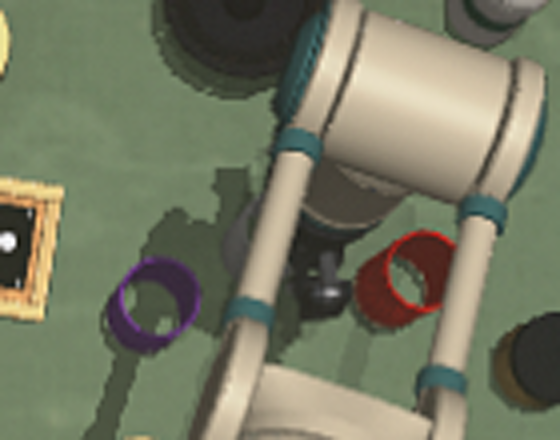

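Request:
arm_command(commands=[[8.5,[0,0,-2],0],[8.5,[0,0,-1.5],0],[8.5,[0,0,-1.2],0],[8.5,[0,0,-1],0],[8.5,[0,0,0],0]])

```text
clock: 20.15
position: [0.6504, -0.1455, 0.0602]
ee_rot: [0.706, -0.705, -0.043, 0.045]
contact_force: [0.6, 0.2, -0.2]
width: 0.085
```

```bash
python3 tip.py side18
```

```text
20.15 [ 0.6504 -0.1455  0.0602] 0.08500873071331333 [ 0.65  0.23 -0.17]
[[0.609, -0.092, 0.007], [0.622, -0.087, 0.007], [0.626, -0.148, 0.007], [0.591, -0.088, 0.007], [0.592, -0.093, 0.007], [0.606, -0.095, 0.007], [0.6, -0.094, 0.007], [0.612, -0.093, 0.008], [0.63, -0.078, 0.008], [0.593, -0.09, 0.008], [0.596, -0.09, 0.008], [0.595, -0.094, 0.008]]
```

View pics/side18.png

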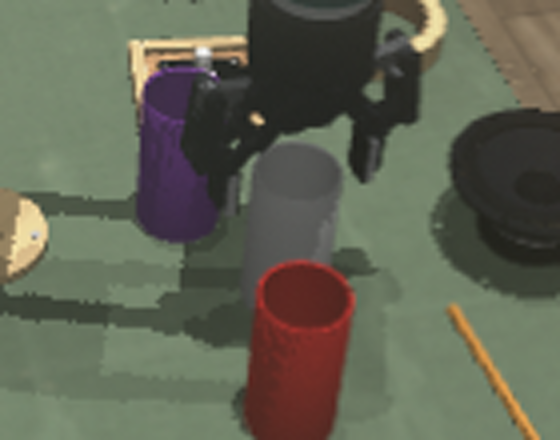

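Request:
arm_command(commands=[[8.5,[0,0,-1],0],[5,[0,0,0],0],[5,[0,0,0],0],[5,[0,0,0],0],[5,[0,0,0],0],[5,[0,0,0],0],[5,[0,0,0],0],[5,[0,0,0],0]])

```text
clock: 21.0
position: [0.6513, -0.1458, 0.0515]
ee_rot: [-0.706, 0.706, 0.044, -0.044]
contact_force: [-0.4, -0.2, 0.5]
width: 0.0544
```

```bash
python3 tip.py side19
```

```text
21.0 [ 0.6513 -0.1458  0.0515] 0.0544154805083877 [-0.44 -0.21  0.45]
[[0.618, -0.089, 0.006], [0.617, -0.093, 0.006], [0.629, -0.08, 0.006], [0.628, -0.144, 0.006], [0.594, -0.088, 0.007], [0.593, -0.092, 0.007], [0.598, -0.094, 0.007], [0.606, -0.095, 0.007], [0.609, -0.092, 0.007], [0.612, -0.093, 0.007], [0.622, -0.088, 0.008], [0.595, -0.094, 0.008]]
```

View pics/side19.png

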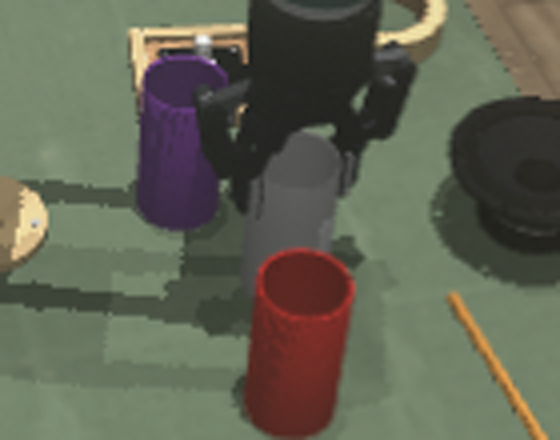

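Request:
arm_command(commands=[[5,[0,0,1],0],[5,[0,0,3],0],[5,[0,0,4],0],[5,[0,0,4],0],[5,[0,0,1.5],0],[5,[0,0,0],0],[5,[0,0,0],0]])

```text
clock: 21.75
position: [0.6505, -0.1456, 0.1858]
ee_rot: [0.706, -0.706, -0.044, 0.044]
contact_force: [0.2, -0.6, -2.1]
width: 0.0546
```

Request:
arm_command(commands=[[5,[-3,1.4,0],0],[5,[-3.1,1.4,0],0],[5,[-3.1,1.4,0],0],[5,[-3.1,1.4,0],0],[5,[-3,1.4,0],0],[5,[-2.95,1.4,0],0],[5,[0,0,0],0],[5,[0,0,0],0],[5,[0,0,0],0]])

```text
clock: 22.65
position: [0.4691, -0.062, 0.1855]
ee_rot: [0.706, -0.706, -0.044, 0.044]
contact_force: [-0.1, -0.3, -1.8]
width: 0.0544
```

Run:
```python
from look import *
st=manip.get_state();print(st['clock'],st['position'],st['contact_force'],st['width'])
crop('side',[.4687,-.062,.1],'s20',50,45,6)
crop('top',[.4687,-.062,.1],'t20',50,45,6)
```

```text
22.65 [ 0.46905024 -0.06204922  0.1854834 ] [-0.12924202 -0.29051002 -1.78543148] 0.05441092399900587
```

View pics/s20.png

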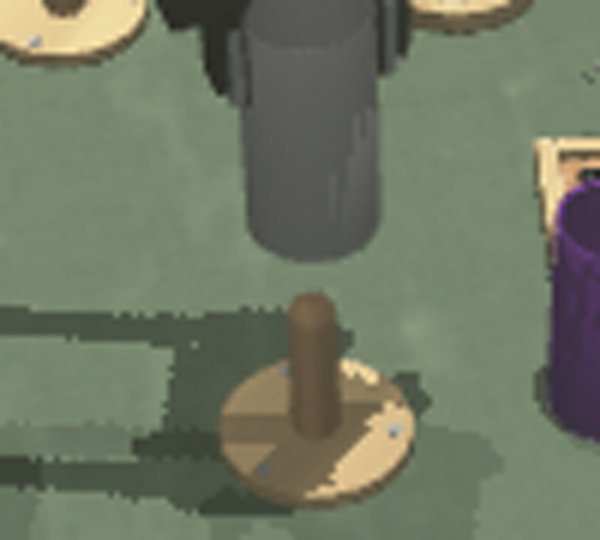

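```bash
cat > rel.py <<'E'
from h import *
import sys
from scipy.optimize import least_squares
def fit(P,r,c0):
    f=lambda c:np.linalg.norm(P[:,:2]-c,axis=1)-r
    return least_squares(f,c0,loss='soft_l1',f_scale=.002).x
def rel(c,zt,rt,zp):
    d=grab('side');P=cloud(d).reshape(-1,3);n=np.linalg.norm(P[:,:2]-c,axis=1)
    T=P[(n<.05)&(P[:,2]>zt[0])&(P[:,2]<zt[1])]
    Q=P[(n<.02)&(P[:,2]>zp[0])&(P[:,2]<zp[1])]
    lo=(zt[0]+zt[1])/2
    a=fit(T[T[:,2]<lo],rt,c);a2=fit(T[T[:,2]>lo],rt,c);b=fit(Q,.011,c)
    print(len(T),len(Q),'tube low',a.round(4),'hi',a2.round(4),'post',b.round(4),'post-tube',(b-a).round(4)*100)
E
python3 - <<'E'
from rel import *
rel(np.array([.4697,-.064]),(.145,.20),.028,(.02,.075))
E
```

```text
387 123 tube low [ 0.4722 -0.0657] hi [ 0.4719 -0.0655] post [ 0.471  -0.0618] post-tube [-0.12  0.39]
```

Request:
arm_command(commands=[[5,[-0.1,0.2,0],0],[5,[0,0,-2],0],[5,[0,0,-2],0],[5,[0,0,-2],0],[5,[0,0,0],0],[5,[0,0,0],0]])

```text
clock: 23.4
position: [0.4678, -0.0598, 0.1263]
ee_rot: [0.706, -0.706, -0.044, 0.044]
contact_force: [1.4, 0.1, -1.0]
width: 0.0547
```

Request:
arm_command(commands=[[5,[0,0,-2],0],[5,[0,0,-2],0],[5,[0,0,-1.4],0],[5,[0,0,0],0],[5,[0,0,0],0]])

```text
clock: 23.9
position: [0.4687, -0.06, 0.0733]
ee_rot: [-0.706, 0.706, 0.045, -0.043]
contact_force: [0.1, 0.1, -1.2]
width: 0.0542
```

Request:
arm_command(commands=[[5,[0,0,-0.5],0],[5,[0,0,-0.3],0],[5,[0,0,0],0],[5,[0,0,0],0]])

```text
clock: 24.3
position: [0.4677, -0.0598, 0.0644]
ee_rot: [-0.706, 0.706, 0.044, -0.044]
contact_force: [-0.4, -0.9, -0.6]
width: 0.0544
```

```bash
python3 look.py side s21
```

```text
267 227 24.3 [ 0.4677 -0.0598  0.0644] 0.05440047774740328
```

View pics/s21.png

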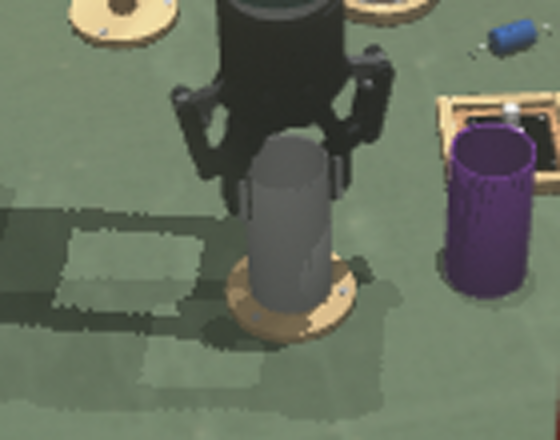

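Tube is over the post with a few mm to go; settle and release.

Request:
arm_command(commands=[[5,[0,0,-0.2],0],[5,[0,0,-0.15],0],[5,[0,0,0],0],[5,[0,0,0],0]])

```text
clock: 24.75
position: [0.4679, -0.0598, 0.0614]
ee_rot: [-0.706, 0.706, 0.044, -0.044]
contact_force: [-1.2, -0.1, 5.3]
width: 0.0547
```

Request:
arm_command(commands=[[8.5,[0,0,0],0],[8.5,[0,0,0],0],[8.5,[0,0,0],0],[8.5,[0,0,0],0],[8.5,[0,0,0],0],[8.5,[0,0,2],0],[8.5,[0,0,4],0],[8.5,[0,0,4],0],[8.5,[0,0,3],0],[8.5,[0,0,0],0]])

```text
clock: 25.75
position: [0.4707, -0.0606, 0.1951]
ee_rot: [-0.705, 0.707, 0.047, -0.041]
contact_force: [0.0, -0.4, -0.1]
width: 0.0851
```

Run:
```python
from look import *
st=manip.get_state();print(st['clock'],st['position'],st['contact_force'],st['width'])
d,_,_=crop('side',[.4687,-.062,.06],'s22',50,45,6)
P=cloud(d).reshape(-1,3);n=np.linalg.norm(P[:,:2]-[.469,-.062],axis=1);print(np.percentile(P[(n<.04)&(P[:,2]<.14)][:,2],[98,99,100]))
```

```text
25.75 [ 0.47067106 -0.06056212  0.19509871] [ 0.02942857 -0.36402811 -0.10282046] 0.08509760831118156
[0.11935112 0.12050984 0.12405009]
```

View pics/s22.png

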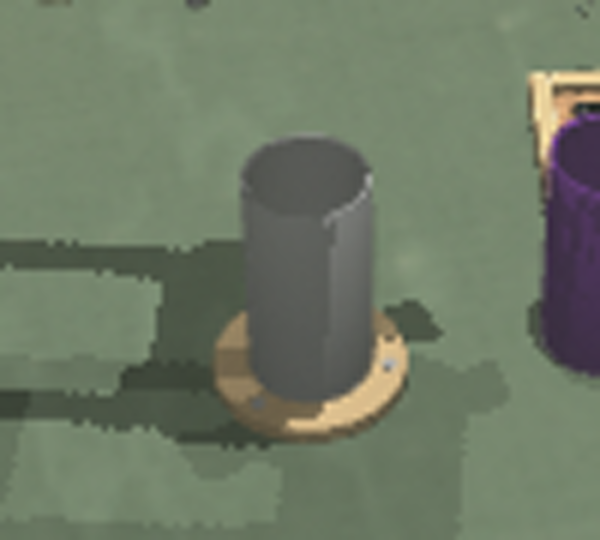

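Request:
arm_command(commands=[[8.5,[0.32,4.04,0],0],[8.5,[0.32,4.04,0],0],[8.5,[0.32,4.04,0],0],[8.5,[0.32,4.04,0],0],[8.5,[0.32,4.04,0],0],[8.5,[0.32,4.04,0],0],[8.5,[0.32,4.04,0],0],[8.5,[0.32,4.04,0],0],[8.5,[0.32,4.04,0],0],[8.5,[0.32,4.04,0],0],[8.5,[0.32,4.04,0],0],[8.5,[0.32,4.04,0],0]])

```text
clock: 27.0
position: [0.5049, 0.4261, 0.1882]
ee_rot: [-0.705, 0.707, 0.043, -0.045]
contact_force: [0.8, -0.2, -0.2]
width: 0.0852
```

Request:
arm_command(commands=[[8.5,[0,0,-4],0],[8.5,[0,0,-4],0],[8.5,[0,0,-2],0],[8.5,[0,0,0],0],[8.5,[0,0,0],0]])

```text
clock: 27.5
position: [0.5055, 0.4247, 0.0895]
ee_rot: [-0.705, 0.706, 0.043, -0.045]
contact_force: [0.2, 0.8, 0.7]
width: 0.085
```

```bash
python3 look.py side s23
```

```text
252 124 27.5 [0.5055 0.4247 0.0895] 0.08495650528520317
```

View pics/s23.png

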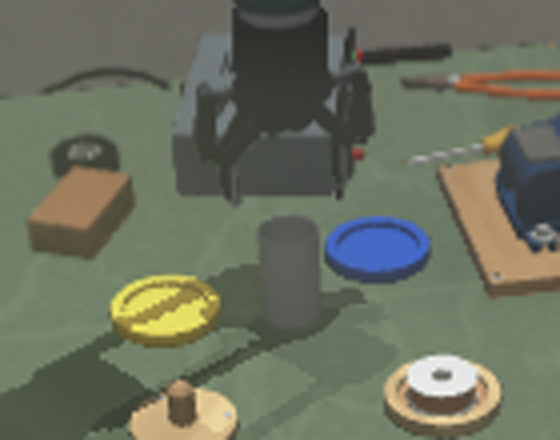

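Request:
arm_command(commands=[[8.5,[0,0,-2],0],[8.5,[0,0,-2],0],[8.5,[0,0,-1.2],0],[8.5,[0,0,-0.8],0],[8.5,[0,0,0],0]])

```text
clock: 28.05
position: [0.5059, 0.4249, 0.0305]
ee_rot: [-0.706, 0.706, 0.044, -0.044]
contact_force: [0.1, -0.0, 0.5]
width: 0.0851
```

```bash
python3 look.py side s24
```

```text
253 139 28.05 [0.5059 0.4249 0.0305] 0.08505825411208734
```

View pics/s24.png

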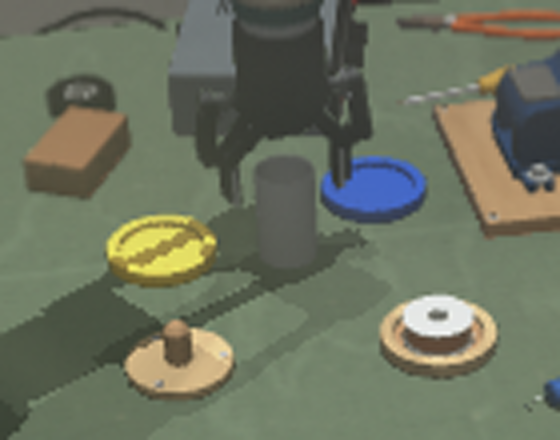

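Fingers at crop (232,190) and (340,175) straddle the tube (286,210). Closing.

Request:
arm_command(commands=[[4.8,[0,0,0],0],[4.8,[0,0,0],0],[4.8,[0,0,0],0],[4.8,[0,0,0],0],[4.8,[0,0,0],0],[4.8,[0,0,0],0],[4.8,[0,0,0],0]])

```text
clock: 28.8
position: [0.5067, 0.4255, 0.0317]
ee_rot: [0.706, -0.705, -0.045, 0.043]
contact_force: [-0.1, -0.1, 6.1]
width: 0.0504
```

Request:
arm_command(commands=[[4.6,[0,0,0],0],[4.6,[0,0,1],0],[4.6,[0,0,3],0],[4.6,[0,0,3],0],[4.6,[0,0,1],0],[4.6,[0,0,0],0],[4.6,[0,0,0],0]])

```text
clock: 29.5
position: [0.5051, 0.4245, 0.1094]
ee_rot: [-0.705, 0.706, 0.043, -0.045]
contact_force: [-0.4, 0.0, -2.0]
width: 0.0504
```

```bash
python3 look.py side s25
```

```text
252 119 29.5 [0.5051 0.4245 0.1094] 0.050358686977069037
```

View pics/s25.png

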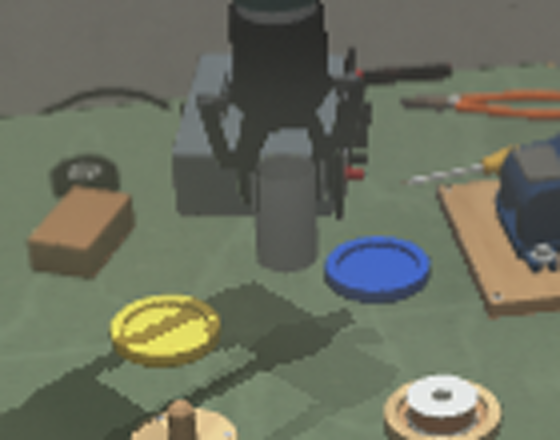

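Request:
arm_command(commands=[[4.6,[-2.24,-2.95,0],0],[4.6,[-2.24,-2.95,0],0],[4.6,[-2.24,-2.95,0],0],[4.6,[-2.24,-2.95,0],0],[4.6,[-2.24,-2.95,0],0],[4.6,[0,0,0],0],[4.6,[0,0,0],0],[4.6,[0,0,0],0]])

```text
clock: 30.35
position: [0.3946, 0.2781, 0.1103]
ee_rot: [0.706, -0.706, -0.044, 0.044]
contact_force: [-0.8, 0.2, -1.2]
width: 0.0508
```

```bash
python3 look.py side s26
python3 - <<'E'
from rel import *
rel(np.array([.395,.275]),(.09,.145),.026,(.016,.042))
E
```

```text
224 146 30.35 [0.3946 0.2781 0.1103] 0.050775681847355335
304 50 tube low [0.3965 0.278 ] hi [0.3965 0.277 ] post [0.395  0.2761] post-tube [-0.15 -0.19]
```

View pics/s26.png

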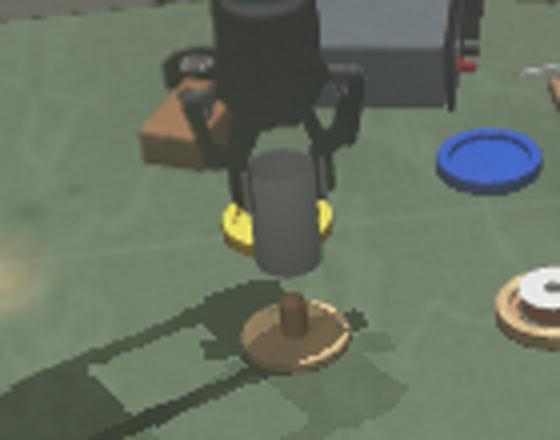

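Request:
arm_command(commands=[[4.6,[-0.15,-0.1,0],0],[4.6,[0,0,-2],0],[4.6,[0,0,-1.5],0],[4.6,[0,0,-1],0],[4.6,[0,0,0],0],[4.6,[0,0,0],0]])

```text
clock: 31.05
position: [0.3928, 0.2768, 0.0658]
ee_rot: [0.706, -0.706, -0.044, 0.044]
contact_force: [-0.7, 0.5, -1.0]
width: 0.0506
```

Request:
arm_command(commands=[[4.6,[0,0,-1],0],[4.6,[0,0,-0.8],0],[4.6,[0,0,-0.3],0],[4.6,[0,0,0],0],[4.6,[0,0,0],0]])

```text
clock: 31.55
position: [0.3925, 0.2766, 0.0447]
ee_rot: [-0.706, 0.706, 0.044, -0.044]
contact_force: [0.5, 1.0, -1.2]
width: 0.0509
```

```bash
python3 look.py side s27
```

```text
225 164 31.55 [0.3925 0.2766 0.0447] 0.050868818517939896
```

View pics/s27.png

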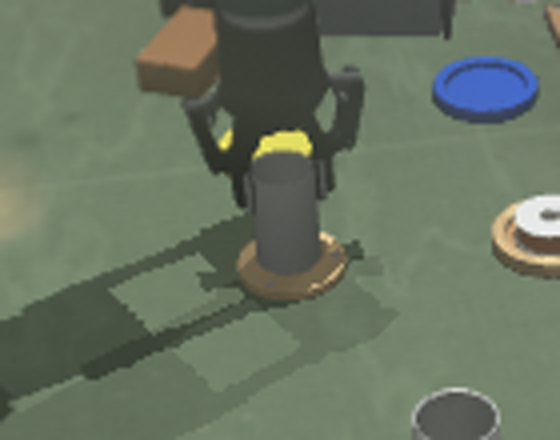

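Request:
arm_command(commands=[[4.6,[0,0,-0.25],0],[4.6,[0,0,-0.2],0],[4.6,[0,0,0],0],[4.6,[0,0,0],0]])

```text
clock: 32.0
position: [0.393, 0.2769, 0.0416]
ee_rot: [0.706, -0.705, -0.045, 0.043]
contact_force: [-2.4, -1.0, 9.0]
width: 0.0507
```

Request:
arm_command(commands=[[8.5,[0,0,0],0],[8.5,[0,0,0],0],[8.5,[0,0,0],0],[8.5,[0,0,0],0],[8.5,[0,0,0],0],[8.5,[0,0,2],0],[8.5,[0,0,4],0],[8.5,[0,0,4],0],[8.5,[0,0,3],0],[8.5,[0,0,0],0]])

```text
clock: 33.0
position: [0.3954, 0.2781, 0.1745]
ee_rot: [0.707, -0.704, -0.047, 0.041]
contact_force: [0.6, 0.2, 0.1]
width: 0.0847
```

Request:
arm_command(commands=[[8.5,[-1,3,2],0],[8.5,[-1,4,1],0],[8.5,[-1,4,0],0],[8.5,[-1,4,0],0],[8.5,[-1,4,0],0],[8.5,[-1,4,0],0],[8.5,[0,0,0],0],[8.5,[0,0,0],0]])

```text
clock: 33.8
position: [0.3316, 0.5065, 0.1984]
ee_rot: [-0.705, 0.707, 0.044, -0.045]
contact_force: [0.6, -0.2, -0.1]
width: 0.0848
```

Run:
```python
from h import *
import pickle
st=manip.get_state();print(st['clock'],st['position'],st['contact_force'])
for n in('top','side'):
    d=grab(n);pickle.dump(d,open(n+'F.pkl','wb'))
    im=d['pixels'][120:300,110:450] if n=='top' else d['pixels'][110:360,170:420]
    cv2.imwrite(f'pics/{n}F.png',cv2.resize(im[:,:,::-1],None,fx=2.3,fy=2.3,interpolation=cv2.INTER_CUBIC))
C=cloud(pickle.load(open('topF.pkl','rb'))).reshape(-1,3)
for nm,c,r in(('coil',(.6036,.2693),.03),('plate',(.652,.055),.035),('long',(.468,-.06),.04),('short',(.393,.278),.04),('tin',(.567,-.353),.04)):
    P=C[np.linalg.norm(C[:,:2]-c,axis=1)<r];zm=np.percentile(P[:,2],98);T=P[P[:,2]>zm-.005]
    print(nm,zm.round(4),T.mean(0).round(4))
```

```text
33.8 [0.33159609 0.50648555 0.19837043] [ 0.61916012 -0.18452958 -0.10474491]
coil 0.0364 [0.6006 0.2662 0.0337]
plate 0.0337 [0.6509 0.053  0.0334]
long 0.1219 [ 0.472  -0.0614  0.1203]
short 0.0969 [0.3922 0.2794 0.0958]
tin 0.0703 [ 0.5679 -0.3536  0.0674]
```

View pics/topF.png

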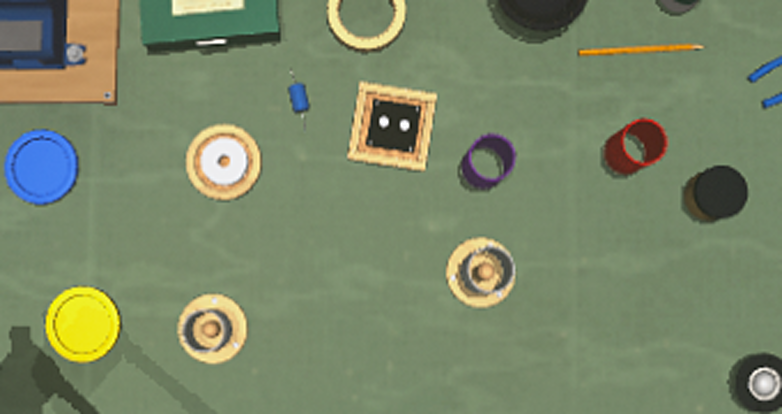

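View pics/sideF.png

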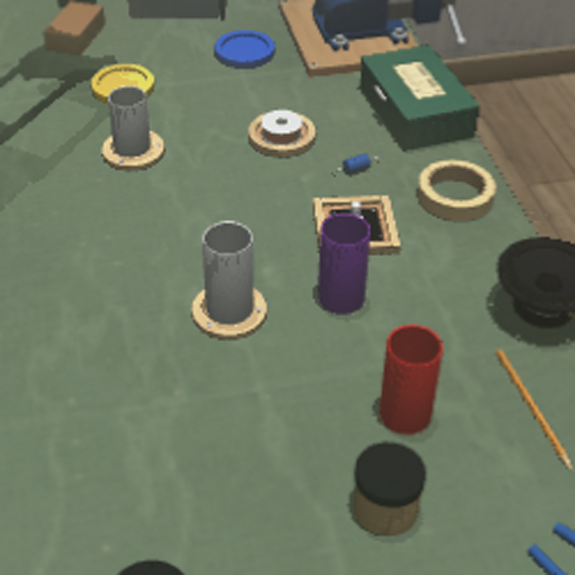

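The final pictures show the coil centred in the round nest, and the plate square inside its nest with posts up. Both tubes stand over their posts on the bases, and the tin has not moved. Handing in.

```bash
python3 -c "
from rig import manip
print(manip.sign_off())"
```

```text
the job is handed in; nothing more can be done
None
```

I placed all four parts in the order asked: coil, terminal plate, long tube, short tube. I handed the job in at about 34 s of the 112 s, with the arm drawn back and touching nothing.

**Last checks**
- **Coil:** the final pictures show it flat inside the round nest.
- **Terminal plate:** it lies flat and square inside the square nest, posts up.
- **Tubes:** both stand over their posts on the bases. Their tops measure about 0.122 m and 0.097 m, against 0.120 m and 0.095 m expected.
- **Left alone:** the wax tin's position agrees to about 1 mm before and after. The decoy tubes and nests look untouched.
- **Forces:** the highest force read at the end of a move was about 9 N.

**What failed or disagreed**
- **Missed grasp:** my first grasp on the coil closed above it without touching it. The camera put the fingertips about 20–30 mm above the reported tool position, while the text says 17 mm ahead of it. I set all later grasp heights from the measured tips.
- **Camera offset:** the two cameras differed by about 3 mm in x and 4–5 mm in y. I used the average, and checked each tube against its post before lowering it.
- **Height readings:** the top camera also read low surfaces 4–6 mm too high before anything was moved, so the coil and plate heights it gives are only rough.

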